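Snap the retaining cover onto the vial shaker and tug-test it

TASK

Take the flat retaining cover by its grip rib from the sloping stand, lay it over the row of vials on the shaker and press it straight down until both snap hooks have clicked over it. Then tug it gently upward by the rib, so that the sprung platform comes up about five millimetres with the cover still latched, let it settle back and let go of it. Do not drive the platform hard onto its lower or upper stops, and leave the other things on the bench where they are.

Things in the scene. Friction and masses are not known exactly. Their poses are not given: they have to be found in the camera images.
- cover: Loose grey cover, 150 g: plate 70 (x) x 150 (y) x 5 mm with two windows 24 (x) x 12 (y) mm centred at y = +-55.5 mm; in its middle a grip rib 14 (x) x 62 (y) mm, top 39 mm above the underside. Origin: centre of the underside; z out of the rib face, y along the rib. Same after a half turn about z. Starts on the sloping stand, its z leaning 35 degrees from vertical; no pose while held.
- stand: Fixed white painted stand, 160 (x) x 96 (y) x 70 mm, its sloping face looking to the robot's right (the stand's -y). The face slopes at 35 degrees, rises toward the stand's +y and passes 45 mm above the origin (centre of the underside). A lip at the lower edge, 8 mm above the face (3 mm above the cover's plate), holds the cover. The cover's long side and rib lie along the stand's x.
- shaker: Fixed white shaker housing, 120 (x) x 180 (y) x 48 mm high, display and knob on its -x face; origin: centre of the underside. Above it an aluminium platform (top 66 mm over the bench at rest) on four soft mounts carries a row of five capped vials along y between two rails, and a snap hook at each end of the row.
- seat (a point): Moves with the platform: centre of the rail tops, where the cover's underside rests when home; 88 mm over the bench at rest; axes as the shaker. Hooks at y = +-58 mm, 16 wide, shank 5 thick; sloped heads end 21.7 mm above here, overhang 4.5 mm outward, flat undersides 6.7 mm above here: 1.7 mm play when latched. Cover's y along this y, either way round, centred within 2 mm in y, 3 mm in x.
- platform (a joint): Height of the sprung platform from rest, m, positive up; stops at -0.0145 and +0.014. Its mounts give 2.5 N per mm, well damped: it sinks 5 to 9 mm under the press before the hooks click and rises about 5 mm under a 12 N tug.
- hook_left (a joint): Bending of the sprung hook at +y of the seat, rad: 0 upright (free, or latched over the cover), up to about 0.15 inward while a window's outer edge passes its head. Pushing the cover past both hooks together takes 12 to 23 N; the force falls by some 10 N at the click.
- hook_right (a joint): The same for the hook at -y of the seat.
- brown_bottle: Bystander: amber bottle with black cap, 66 mm wide, 140 mm high, at the back. Origin: centre of its underside, as for the other bystanders.
- glass_beaker: Bystander: beaker 52 x 50 x 47 mm, at the back.
- timer: Bystander: desk timer with display and keys, 66 x 72 x 36 mm, at the back.
- small_beaker: Bystander: beaker 41 x 37 x 40 mm, between stand and shaker.
- vial_blue: Bystander: capped vial, 22 mm wide, 48 mm high, between stand and shaker.
- vial_clear: Bystander: capped vial, 22 mm wide, 48 mm high, between stand and shaker.
- tweezers: Bystander: steel forceps 125 x 15 x 9 mm lying between stand and shaker.
- squeeze_bottle: Bystander: white wash bottle with blue cap and bent spout, 70 x 98 x 212 mm, at the back.

How it is judged:
By the outcome, as a careful person would: the job done as asked, in the order asked, and still so for the second after the job is handed in, with the robot touching nothing.
It also fails if it takes over 56 s, if anything falls off the work surface, if the arm or the gripper's body presses on something with over 40 N, if the wrist force passes 120 N, or if a joint passes its speed limit or range.

ROBOT

A 6-joint arm with a two-finger parallel gripper is mounted at the origin on a cart in front of the work surface, level with it; the furniture and walls round the work are solid. World frame = base frame: x ahead of the robot, y to its left, z up, the work surface at z = 0. Lengths are in m, angles in rad, forces in N, time in s.
With the tool pointing down it reaches from about 0.35 to 0.775 m from the base axis. Payload 7.3 kg.
Tool frame: the origin (TCP) lies at the centre of the arm's flange, where the gripper is bolted on; the fingertips stand 178 mm ahead of it and the grasp point (between the pads) lies 159 mm ahead of it (tip_extent is the distance from the TCP to the fingertips, in m); z points along the fingers, y is the line along which they close (so a half turn about z gives the same grasp; the last joint's range is limited). The gripper opens to 92 mm and grips with 3 to 60 N. Pads are 19 mm wide; open, the fingers measure 130 mm over their backs; the gripper's body (75 mm by 190 mm) begins 47 mm behind the grasp point.
Start: joints at [-1.381, 0.342, 1.524, -0, 1.275, -0.146], TCP at [0.173, -0.496, 0.405] pointing down, gripper open.
Joint ranges: [-2.53, 2.53], [-0.77, 2.02], [0.04, 2.7], [-1, 4.14], [0.28, 2.66], [-3.11, 3.11]. Speed limits (rad/s): [2.57, 2.57, 3.14, 3.14, 3.14, 3.14].

INTERFACE

Orientations are given as [roll, pitch, yaw] about the fixed x, y, z axes, in that order (R = Rz(yaw) Ry(pitch) Rx(roll)).
In Python, from cell import * gives the robot as it stands.
- The arm moves only by the tool arm_command, never from a script. Its arguments are lists of equal length, an entry for each row: "xyz": the shift along the world's x, y, z in mm, a list of three; "spin": the turn about the world's z in degrees. In form: {"xyz": [[tx, ty, tz], ...], "spin": [spin, ...]}. A call has 1 to 20 rows; each row shifts and turns the commanded pose from where the row before left it; what a row does not reach is not made up. A row lasts 1/10 s, in which the tool goes at most 50 mm and 8.59 degrees, less where a joint would pass 70% of its speed; a pose out of reach is approached as far as the arm can. A call with a gripper value outside its range is refused whole. "jaw" is the opening, from -1 (shut) to 1 (fully open), set as the call begins (left out, the last holds). The fingers move at their own pace and stop on an object; "squeeze" is the grip in N (left out, the last holds). Time passes only in rows, so rows that do not move let the fingers close. It gives the time, the measured TCP pose, the force, the opening and the grip force at its end, in the units of the state.
- observe(): the state, without advancing time (a new reading comes with each control period).
- read_camera(name): name is "scene" or "top"; returns a dict with "img" (384x512x3 uint8, red, green, blue), "depth" (384x512 float32, m along the optical axis (not along the pixel's ray), 0 where there is no reading), "fx", "fy", "cx", "cy" (pixels), "dist_coeffs" ([k1, k2, p1, p2, k3] as OpenCV has them; the pictures are not rectified), "world_from_camera" (4x4, takes a point from camera to world coordinates). Camera axes: x right, y up, looking along -z (the intrinsics and any distortion apply to the point x, -y, -z); pixel columns grow to the right and rows downward; lengths in m; the calibration is good to about 2 mm. A picture is of the moment at which its call begins.
- hand_in(): hands the job in; it is judged then, once.
The state is a dict: "time": time; "qpos": joint angles; "qvel": joint speeds; "joint_efforts": joint torques, N m; "tool_pos": TCP position; "tool_rot": TCP orientation; "contact_force": force on the tool from outside, world axes, zero at the start; "torque": the same for the moment, N m; "opening": finger opening in m; "grip_force": force on a finger pad.
Only numpy, scipy, OpenCV 4.12 (cv2) and the standard library are available. Lean on these libraries where they do the work, as an engineer would, in place of code of your own. Each camera call takes 0.05 s, during which the arm holds its last target. There are 200 camera calls.

## Working session

There is one attempt and no reset: what is moved stays moved. The work goes in short steps, Python scripts to look and compute and a tool call to move; the robot and the scene stay as the last step left them, time stands still between calls to the robot, and variables do not carry over. Pictures are saved under pics/ and viewed, at most 10 in all, crops included, and the job is handed in when it is done.

Besides the shell and the picture viewer there is one more tool, called after ">>>" as name(argument=value, ...), one argument or row to a line, values as JSON. arm_command: Moves the arm, as the interface text tells. Its arguments: {"type":"object","properties":{"xyz":{"type":"array","items":{"type":"array","items":{"type":"number"}}},"spin":{"type":"array","items":{"type":"number"}},"jaw":{"type":"number"},"squeeze":{"type":"number"}},"required":["xyz","spin"]}

```bash
mkdir -p pics; ls; python3 - <<'E'
from cell import *
import cv2,numpy as np
for n in ("scene","top"):
    c=read_camera(n); np.savez(n+".npz",**c)
    print(n,c["fx"],c["fy"],c["cx"],c["cy"],c["dist_coeffs"],np.round(c["world_from_camera"],3).tolist())
    cv2.imwrite(f"pics/{n}.png",cv2.resize(c["img"][:,:,::-1],(800,600),interpolation=cv2.INTER_CUBIC))
print(observe())
E
```

```text
pics
scene 480.2528978283202 480.2528978283202 255.99940287082399 200.29533503240276 [-0.04111386  0.          0.          0.          0.        ] [[0.792, 0.283, -0.541, 0.023], [-0.61, 0.336, -0.717, -0.959], [-0.021, 0.898, 0.439, 0.552], [0.0, 0.0, 0.0, 1.0]]
top 368.02392445140964 368.02392445140964 253.45204088421045 196.94566545574216 [0.02815464 0.         0.         0.         0.        ] [[-0.014, 0.977, -0.213, 0.395], [-1.0, -0.013, 0.006, -0.163], [0.003, 0.213, 0.977, 1.097], [0.0, 0.0, 0.0, 1.0]]
{'time': 0.1, 'qpos': array([-1.38100719e+00,  3.42649140e-01,  1.52490000e+00, -9.43774617e-06,
        1.27537510e+00, -1.45960830e-01]), 'qvel': array([ 0.00012437, -0.00196745, -0.00193165, -0.0003149 ,  0.00111952,
       -0.00065206]), 'joint_efforts': array([ 1.63403183e-03, -4.32004952e+01, -2.44694245e+01,  7.19166943e-02,
        5.26420923e-02, -5.08336950e-05]), 'tool_pos': array([ 0.17299362, -0.49556172,  0.40412382]), 'tool_rot': array([-3.14027391e+00, -1.84741157e-04,  3.35752600e-01]), 'contact_force': array([0.33124434, 0.52478138, 0.04112906]), 'torque': array([ 0.06221069, -0.02040628, -0.04734613]), 'grip_force': 0.0, 'opening': 0.09179523449984132}
```

View pics/top.png

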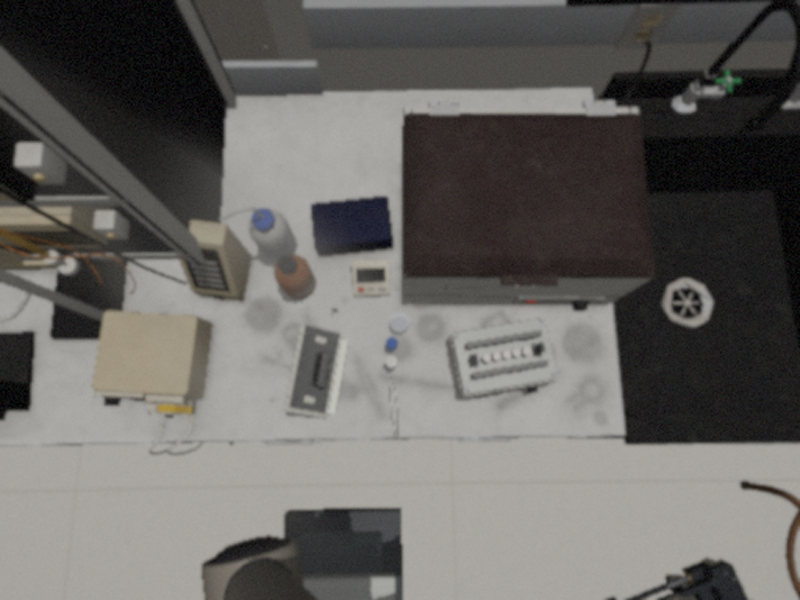

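View pics/scene.png

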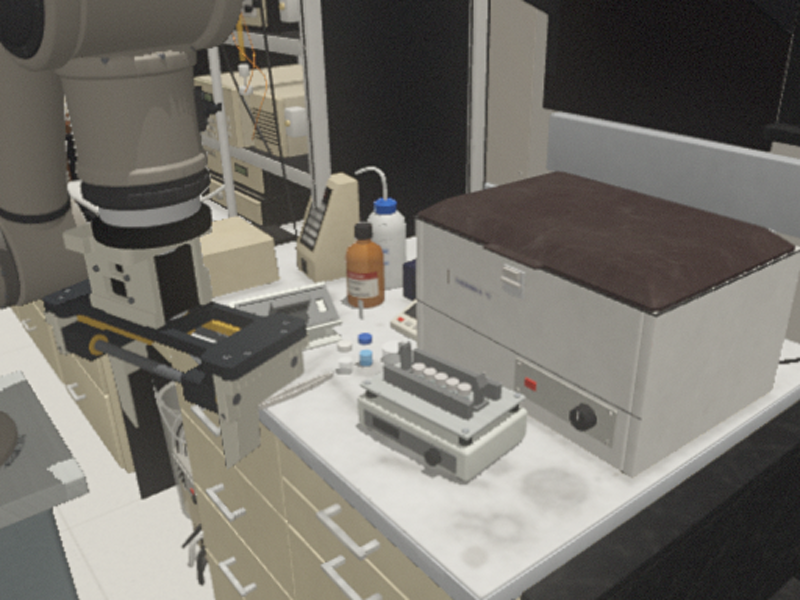

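The top view shows the stand with the grey cover around (318,370) of 800 x 600, rib at (322,362). The shaker is around (502,358), with the vial row along the image horizontal. The scene view shows the shaker and hooks around (440,385). I'll measure from the top depth.

```bash
cat > h.py <<'E'
import numpy as np,cv2
def K(c): return np.array([[c["fx"],0,c["cx"]],[0,c["fy"],c["cy"]],[0,0,1.]])
def rays(c,px):
    u=cv2.undistortPoints(np.float64(px).reshape(-1,1,2),K(c),np.float64(c["dist_coeffs"]))[:,0]
    return np.c_[u[:,0],-u[:,1],-np.ones(len(u))]
def cloud(c):
    d=c["depth"];v,u=np.mgrid[:d.shape[0],:d.shape[1]]
    r=rays(c,np.c_[u.ravel(),v.ravel()])*d.reshape(-1,1)
    T=c["world_from_camera"]; return (r@T[:3,:3].T+T[:3,3]).reshape(*d.shape,3)
def atz(c,px,z):
    T=c["world_from_camera"];r=rays(c,px)@T[:3,:3].T
    return T[:3,3]+r*((z-T[2,3])/r[:,2])[:,None]
def proj(c,P):
    T=np.linalg.inv(c["world_from_camera"]);q=np.float64(P).reshape(-1,3)@T[:3,:3].T+T[:3,3]
    q=q*[1,-1,-1]
    return cv2.projectPoints(q,np.zeros(3),np.zeros(3),K(c),np.float64(c["dist_coeffs"]))[0][:,0]
E
python3 - <<'E'
from h import *
c=dict(np.load("top.npz"));P=cloud(c)
np.set_printoptions(precision=1,suppress=True,linewidth=250)
def crop(x0,x1,y0,y1,n,s=8):
    cv2.imwrite(n,cv2.resize(c["img"][y0:y1,x0:x1,::-1],None,fx=s,fy=s,interpolation=cv2.INTER_CUBIC))
crop(180,230,200,270,"pics/stand.png"); crop(283,360,200,260,"pics/shaker.png",10)
def stat(m,n):
    q=P[m]; r=cv2.minAreaRect(np.float32(q[:,:2]*1000)); print(n,len(q),r,q[:,2].mean()*1000)
X,Y,Z=P[...,0],P[...,1],P[...,2]
v,u=np.mgrid[:384,:512]
S=(u>283)&(u<360)&(v>200)&(v<260)
for a,b in((.04,.056),(.06,.072),(.08,.094),(.1,.115)): stat(S&(Z>a)&(Z<b),(a,b))
S=(u>180)&(u<225)&(v>205)&(v<270)
print(Z[210:266:4,182:224:3]*1000)
stat(S&(Z>.015),"stand")
E
```

```text
(0.04, 0.056) 213 ((529.9302978515625, -361.4432373046875), (122.45756530761719, 174.66033935546875), 9.21136474609375) 44.85743147979299
(0.06, 0.072) 1812 ((530.4724731445312, -363.77239990234375), (114.26172637939453, 171.07347106933594), 9.121254920959473) 65.22332766408218
(0.08, 0.094) 524 ((530.2677612304688, -363.6029968261719), (66.44801330566406, 135.24569702148438), 9.047137260437012) 86.14871493093105
(0.1, 0.115) 34 ((531.731201171875, -363.07061767578125), (15.655536651611328, 125.82518768310547), 8.895722389221191) 106.00626660310226
[[-0.9 -4.4 -1.5  0.1 65.6 67.2 55.8 54.9 50.3 -3.9  0.4 -2.1  1.   2. ]
 [ 0.6  1.8 -4.6 66.5 65.3 63.5 61.8 48.6 47.8 45.1 36.3 31.9 28.7 -0.4]
 [-2.4  0.1 -0.1 66.9 68.6 58.9 55.2 52.1 37.1 40.8 33.4 35.9  5.6  4. ]
 [-2.6  0.2 -3.1 65.6 68.4 62.7 55.1 49.4 43.1 41.7 32.8 30.9  6.5  3. ]
 [-3.4 -3.3  1.  63.5 64.8 61.1 51.7 62.8 77.5 76.2 32.4 26.7  3.8  4.3]
 [-0.5 -1.2 68.8 63.9 66.  55.4 54.2 63.1 75.4 73.4 31.1 30.8  4.8 -1.1]
 [-2.6 -2.2 69.9 69.6 63.9 54.7 47.  66.3 76.5 73.1 31.   0.7  3.8 -3. ]
 [-4.6 -0.1 63.7 69.3 60.8 55.8 58.4 76.4 74.2 34.9 36.   6.1  5.4  1.6]
 [ 0.6 -1.2 62.3 64.5 60.7 52.4 60.8 74.9 74.6 35.6 29.7  6.5 -0.1 -2. ]
 [-0.6 69.9 60.4 60.  57.9 54.  54.8 75.7 73.6 27.2 27.4  5.7  0.6  1.7]
 [-1.9 64.5 64.6 62.5 51.8 50.9 45.5 41.6 38.7 36.7  6.7  6.9 -5.3 -2.1]
 [-2.2 63.  69.5 62.9 51.5 46.8 44.1 41.5 35.9 29.6  4.2  6.2  3.2 -2.6]
 [64.7 66.1 66.5 57.7 56.2 53.7 37.  38.1 32.6 28.5  1.7  3.3 -1.1  0.2]
 [66.8 60.9 58.6 52.9 54.8 47.2 41.1 36.  27.2 26.2  5.2 -3.9 -0.3 -0.2]]
stand 1595 ((497.11041259765625, -79.76560974121094), (205.7725067138672, 163.93601989746094), 77.96397399902344) 58.90589032901787
```

View pics/stand.png

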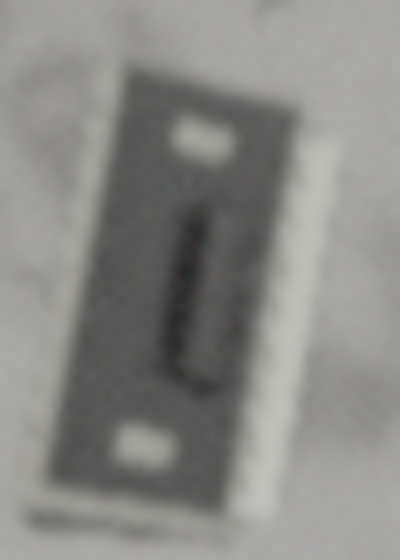

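View pics/shaker.png

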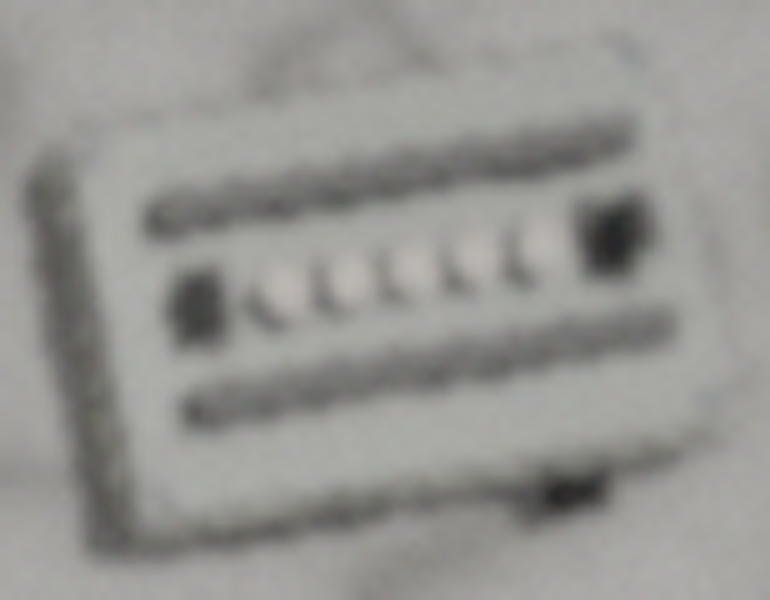

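Stand crop: cover windows at crop (203,138) and (145,445), i.e. image pixels (205.4,217.2) and (198.1,255.6). Shaker crop: hooks at about (197,307) and (615,235) of the 10x crop, which puts the shaker yaw near +9 deg.

```bash
python3 - <<'E'
from h import *
np.set_printoptions(precision=1,suppress=True,linewidth=200)
c=dict(np.load("top.npz"));P=cloud(c)*1000
# cover corners in crop (8x, offset 180,200)
cor=np.array([[125,70],[298,108],[225,512],[50,480]])/8+[180-.44,200-.44]
win=np.array([[203,138],[145,445]])/8+[180-.44,200-.44]
m=np.zeros((384,512),np.uint8);cv2.fillPoly(m,[np.int32(np.round(cor))],1);m=cv2.erode(m,np.ones((3,3)))
rib=cv2.fillPoly(np.zeros_like(m),[np.int32(np.array([[165,195],[245,195],[245,400],[150,400]])/8+[180,200])],1)
A=P[(m>0)&(rib==0)]; 
co,*_=np.linalg.lstsq(np.c_[A[:,:2],np.ones(len(A))],A[:,2],rcond=None);print(len(A),"slope",np.degrees(np.arctan(np.hypot(*co[:2]))),"dir",np.degrees(np.arctan2(co[1],co[0])),"res",np.std(A[:,2]-np.c_[A[:,:2],np.ones(len(A))]@co))
n=np.array([-co[0],-co[1],1]);n/=np.linalg.norm(n)
T=c["world_from_camera"];o=T[:3,3]*1000
def onp(px):
    r=rays(c,px)@T[:3,:3].T; p0=np.array([0,0,co[2]]); t=((p0-o)@n)/(r@n); return o+r*t[:,None]
C=onp(cor);W=onp(win);print("corners",C,"sides",np.linalg.norm(C-np.roll(C,-1,0),axis=1),"ctr",C.mean(0));print("win",W,np.linalg.norm(W[0]-W[1]),W.mean(0),"yaw",np.degrees(np.arctan2(*(W[0]-W[1])[[1,0]])))
print("origin",W.mean(0)-5*n,"ribtop",W.mean(0)+34*n,"n",n*100)
Pr=P[(rib>0)&(m>0)];Pr=Pr[(Pr-W.mean(0))@n>27];print("rib pts",len(Pr),Pr.mean(0),np.percentile((Pr-W.mean(0))@n,[50,90]), cv2.minAreaRect(np.float32(Pr[:,:2])))
E
```

```text
753 slope 59.27789123333739 dir -105.08343148961369 res 68.23856728509595
corners [[607.9  11.7 -34.3]
 [565.6 -70.2 117.3]
 [431.  -50.6 144.3]
 [448.6  29.7   6.2]] sides [177.5 138.7 160.6 165.3] ctr [513.3 -19.9  58.4]
win [[566.6 -30.   51.5]
 [456.6 -14.6  74.7]] 113.43901398273104 [511.6 -22.3  63.1] yaw -7.957631546714581
origin [510.5 -26.5  60.6] ribtop [519.2   5.9  80.5] n [22.4 83.  51.1]<stdin>:17: RuntimeWarning: Mean of empty slice.
  ret = um.true_divide(
Traceback (most recent call last):
IndexError: index -1 is out of bounds for axis 0 with size 0
```

```bash
cat > m.py <<'E'
from h import *
np.set_printoptions(precision=1,suppress=True,linewidth=200)
c=dict(np.load("top.npz"));P=cloud(c)*1000
cor=np.array([[125,70],[298,108],[225,512],[50,480]])/8+[180-.44,200-.44]
win=np.array([[203,138],[145,445]])/8+[180-.44,200-.44]
m=np.zeros((384,512),np.uint8);cv2.fillPoly(m,[np.int32(np.round(cor))],1);m=cv2.erode(m,np.ones((3,3)))
rib=cv2.fillPoly(np.zeros_like(m),[np.int32(np.array([[165,190],[250,190],[250,400],[150,400]])/8+[180,200])],1)
ok=(c["depth"]>0)&(P[...,2]>5)&(P[...,2]<110)
A=P[(m>0)&(rib==0)&ok]
f=lambda A:np.linalg.lstsq(np.c_[A[:,:2],np.ones(len(A))],A[:,2],rcond=None)[0]
for _ in range(4):
    co=f(A);r=A[:,2]-np.c_[A[:,:2],np.ones(len(A))]@co;A=A[abs(r)<max(6,2.5*r.std())]
print(len(A),"slope",np.degrees(np.arctan(np.hypot(*co[:2]))),"dir",np.degrees(np.arctan2(co[1],co[0])),"res",r.std())
n=np.array([-co[0],-co[1],1]);n/=np.linalg.norm(n)
T=c["world_from_camera"];o=T[:3,3]*1000
def onp(px):
    r=rays(c,px)@T[:3,:3].T; t=((np.array([0,0,co[2]])-o)@n)/(r@n); return o+r*t[:,None]
C=onp(cor);W=onp(win);print("corners",C,"sides",np.linalg.norm(C-np.roll(C,-1,0),axis=1),"ctr",C.mean(0));print("win",W,np.linalg.norm(W[0]-W[1]),W.mean(0),"yaw",np.degrees(np.arctan2(*(W[0]-W[1])[[1,0]])))
print("origin",W.mean(0)-5*n,"ribtop",W.mean(0)+34*n,"n",n*100)
Pr=P[(rib>0)&(m>0)&ok];h=(Pr-W.mean(0))@n;print(np.percentile(h,[50,90,97]));Pr=Pr[h>26];print(len(Pr),Pr.mean(0), cv2.minAreaRect(np.float32(Pr[:,:2])))
E
python3 m.py
```

```text
683 slope 35.08634009827365 dir 79.77284916035742 res 2.516095082788035
corners [[588.5  -4.3  69.1]
 [581.  -61.8  28.5]
 [435.3 -36.7  27.6]
 [445.7  18.8  67.3]] sides [ 70.8 147.8  69.1 144.7] ctr [512.6 -21.   48.2]
win [[567.  -29.7  48.9]
 [458.2 -10.8  48.4]] 110.45333205023962 [512.6 -20.2  48.7] yaw -9.835891126583826
origin [513.1 -17.4  44.6] ribtop [509.1 -39.5  76.5] n [-10.2 -56.6  81.8]
[10.1 34.3 35.8]
125 [510.5 -37.9  76. ] ((510.6183776855469, -37.4032096862793), (15.678051948547363, 60.5766487121582), 80.28992462158203)
```

The fit matches the given dimensions: slope 35.1 deg, plate 70 x 147 mm, rib height 34 mm above the plate. Next I move over the rib with the jaw at about 34 mm.

>>> arm_command(
  xyz=[
    [17, 23, -4],
    [17, 23, -4],
    [17, 23, -4],
    [17, 23, -4],
    [17, 23, -4],
    [17, 23, -4],
    [17, 23, -4],
    [17, 23, -4],
    [17, 23, -4],
    [17, 23, -4],
    [17, 23, -4],
    [17, 23, -4],
    [17, 23, -4],
    [17, 23, -4],
    [17, 23, -4],
    [17, 23, -4],
    [17, 23, -4],
    [17, 23, -4],
    [17, 23, -4],
    [14, 24, -4],
  ],
  spin=[-1.5, -1.5, -1.5, -1.5, -1.5, -1.5, -1.5, -1.5, -1.5, -1.5, -1.5, -1.5, -1.5, -1.5, -1.5, -1.5, -1.5, -1.5, -1.5, -0.5],
  jaw=-0.26,
  squeeze=6,
)

```text
time: 2.1
tool_pos: [0.5107, -0.0336, 0.3242]
tool_rot: [3.141, 0.0, -0.171]
contact_force: [-0.3, -0.5, 0.3]
opening: 0.0341
grip_force: 0.0
```

>>> arm_command(
  xyz=[
    [0, 0, -15],
    [0, 0, -20],
    [0, 0, -15],
    [0, 0, -10],
    [0, 0, -6],
    [0, 0, -5],
    [0, 0, -4],
    [-0.7, -0.4, -3],
    [0, 0, 0],
  ],
  spin=[0, 0, 0, 0, 0, 0, 0, 0, 0],
)

```text
time: 3.0
tool_pos: [0.5092, -0.0351, 0.2467]
tool_rot: [3.141, 0.0, -0.17]
contact_force: [-1.0, 0.1, 0.9]
opening: 0.0337
grip_force: 0.0
```

```bash
python3 - <<'E'
from cell import *
import cv2,numpy as np
c=read_camera("scene")
cv2.imwrite("pics/s2.png",cv2.resize(c["img"][100:280,80:320,::-1],None,fx=3,fy=3,interpolation=cv2.INTER_CUBIC))
print(observe()["contact_force"])
E
```

```text
[ 0.59233119 -1.06082685 -0.21123727]
```

View pics/s2.png

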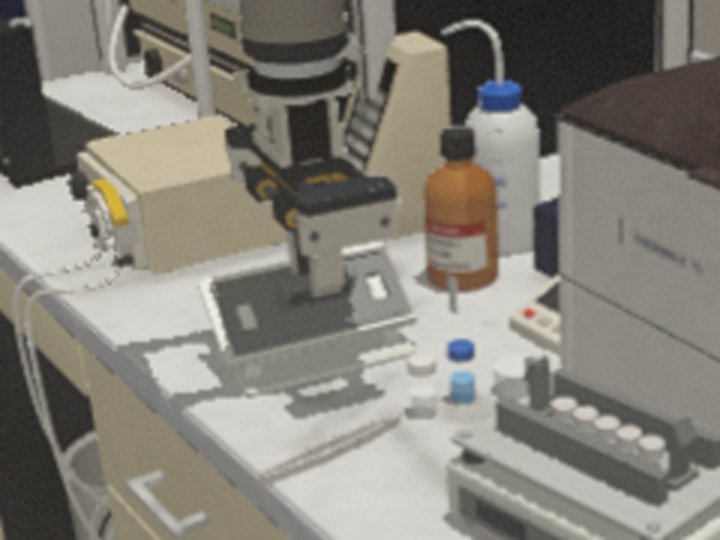

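The fingers straddle the rib at about (325,280) of the crop, with no contact. I'll close gently.

>>> arm_command(
  xyz=[
    [0, 0, 0],
    [0, 0, 0],
    [0, 0, 0],
    [0, 0, 0],
    [0, 0, 0],
    [0, 0, 0],
    [0, 0, 0],
    [0, 0, 0],
  ],
  spin=[0, 0, 0, 0, 0, 0, 0, 0],
  jaw=-1,
  squeeze=6,
)

```text
time: 3.85
tool_pos: [0.5094, -0.0351, 0.2469]
tool_rot: [3.142, -0.0, -0.17]
contact_force: [-0.4, 0.7, 3.3]
opening: 0.0192
grip_force: 5.8
```

>>> arm_command(
  xyz=[
    [0, 0, 1.5],
    [0, 0, 1.5],
    [0, 0, 1.5],
    [0, 0, 1.5],
    [0, 0, 1.5],
    [0, 0, 1.5],
    [0, 0, 1.5],
    [0, 0, 1.5],
    [0, 0, 0],
    [0, 0, 0],
  ],
  spin=[0, 0, 0, 0, 0, 0, 0, 0, 0, 0],
)

```text
time: 4.85
tool_pos: [0.5094, -0.0352, 0.2588]
tool_rot: [3.141, -0.0, -0.17]
contact_force: [0.8, -0.5, 0.1]
opening: 0.0157
grip_force: 5.7
```

>>> arm_command(
  xyz=[
    [0, 0, 1.5],
    [0, 0, 1.5],
    [0, 0, 1.5],
    [0, 0, 1.5],
    [0, 0, 1.5],
    [0, 0, 1.5],
    [0, 0, 1.5],
    [0, 0, 1.5],
    [0, 0, 2],
    [0, 0, 2],
    [0, 0, 0],
    [0, 0, 0],
  ],
  spin=[0, 0, 0, 0, 0, 0, 0, 0, 0, 0, 0, 0],
)

```text
time: 6.05
tool_pos: [0.5093, -0.0351, 0.2748]
tool_rot: [3.141, -0.0, -0.17]
contact_force: [-0.7, 0.6, -1.3]
opening: 0.0146
grip_force: 5.6
```

>>> arm_command(
  xyz=[
    [0, 0, 5],
    [0, 0, 10],
    [0, 0, 10],
    [0, 0, 15],
    [0, 0, 15],
    [0, 0, 15],
    [0, 0, 10],
    [0, 0, 5],
    [0, 0, 0],
    [0, 0, 0],
    [0, 0, 0],
  ],
  spin=[0, 0, 0, 0, 0, 0, 0, 0, 0, 0, 0],
  squeeze=45,
)

```text
time: 7.15
tool_pos: [0.5092, -0.0351, 0.359]
tool_rot: [3.142, 0.002, -0.17]
contact_force: [0.2, -0.3, -0.7]
opening: 0.013
grip_force: 43.7
```

```bash
python3 - <<'E'
from cell import *
import cv2,numpy as np
c=read_camera("scene")
cv2.imwrite("pics/s3.png",cv2.resize(c["img"][80:260,80:320,::-1],None,fx=3,fy=3,interpolation=cv2.INTER_CUBIC))
E
```

```text
(no output)
```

View pics/s3.png

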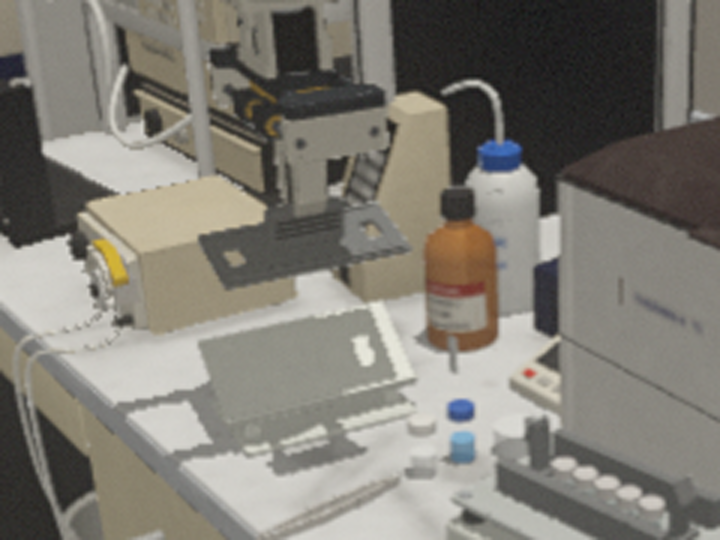

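The cover hangs level in the gripper, windows at (235,258) and (372,230). I'll check the clearance to the box behind the shaker before turning.

```bash
python3 - <<'E'
from h import *
for n in("top","scene"):
    c=dict(np.load(n+".npz"));P=cloud(c)*1000;P=P[c["depth"]>0]
    q=P[(P[:,0]<760)&(P[:,0]>560)&(P[:,1]>-480)&(P[:,1]<-250)&(P[:,2]>125)]
    for z in range(125,330,40):
        s=q[(q[:,2]>=z)&(q[:,2]<z+40)]
        if len(s)>3: print(n,z,len(s),np.percentile(s[:,0],[0,2,10,50]).round())
E
```

```text
top 125 308 [634. 634. 635. 636.]
top 165 244 [626. 627. 630. 637.]
top 205 4991 [622. 629. 641. 690.]
scene 125 1574 [631. 633. 634. 635.]
scene 165 1676 [624. 627. 632. 635.]
scene 205 4158 [618. 624. 635. 660.]
```

```bash
python3 - <<'E'
from h import *
for n in("top","scene"):
    c=dict(np.load(n+".npz"));P=cloud(c)*1000;P=P[c["depth"]>0]
    for z0,z1 in((110,150),(150,180),(180,200),(200,215),(215,230),(230,260)):
        r=[]
        for y in range(-480,-260,20):
            s=P[(P[:,0]<760)&(P[:,0]>560)&(P[:,1]>=y)&(P[:,1]<y+20)&(P[:,2]>=z0)&(P[:,2]<z1)]
            r.append((len(s),*np.percentile(s[:,0],[3,50]).round().astype(int)) if len(s)>5 else 0)
        print(n,z0,r)
# gripper in own start pose (scene), frame of tool
c=dict(np.load("scene.npz"));P=cloud(c)*1000;P=P[c["depth"]>0]
a=.336;d=P-[173,-495.6,404.1];cx=d@[np.cos(a),np.sin(a),0];cy=d@[np.sin(a),-np.cos(a),0];z=-d[:,2]
m=(abs(cx)<80)&(abs(cy)<140)
for z0 in range(0,180,15):
    s=m&(z>z0)&(z<z0+15)
    if s.sum()>5: print(z0,s.sum(),"x",np.percentile(cx[s],[1,99]).round(),"y",np.percentile(cy[s],[1,99]).round())
E
```

```text
top 110 [(24, np.int64(634), np.int64(634)), (25, np.int64(634), np.int64(635)), (23, np.int64(635), np.int64(635)), (24, np.int64(635), np.int64(635)), (22, np.int64(635), np.int64(636)), (23, np.int64(635), np.int64(636)), (21, np.int64(636), np.int64(636)), (23, np.int64(635), np.int64(637)), (23, np.int64(636), np.int64(637)), (22, np.int64(637), np.int64(637)), (23, np.int64(637), np.int64(638))]
top 150 [(24, np.int64(633), np.int64(634)), (23, np.int64(634), np.int64(635)), (16, np.int64(634), np.int64(635)), (14, np.int64(635), np.int64(635)), 0, (6, np.int64(633), np.int64(636)), (16, np.int64(635), np.int64(636)), (22, np.int64(636), np.int64(637)), (24, np.int64(636), np.int64(637)), (26, np.int64(636), np.int64(637)), (24, np.int64(637), np.int64(638))]
top 180 [(15, np.int64(633), np.int64(634)), (17, np.int64(634), np.int64(635)), (6, np.int64(634), np.int64(635)), 0, (10, np.int64(626), np.int64(627)), (15, np.int64(626), np.int64(627)), 0, (15, np.int64(636), np.int64(637)), (15, np.int64(636), np.int64(637)), (15, np.int64(637), np.int64(638)), (14, np.int64(637), np
[... 3313 characters left out ...]
int64(689)), (248, np.int64(649), np.int64(691)), (238, np.int64(649), np.int64(689)), (228, np.int64(650), np.int64(690)), (222, np.int64(649), np.int64(692)), (206, np.int64(650), np.int64(690)), (203, np.int64(650), np.int64(689)), (193, np.int64(650), np.int64(689))]
0 1409 x [-36.  30.] y [-47.  38.]
15 742 x [-36.  32.] y [-44.  18.]
30 968 x [-23.  22.] y [-48.  18.]
45 1024 x [-23.  26.] y [-49.  18.]
60 3488 x [-36.  35.] y [-91.  96.]
75 2103 x [-36.  34.] y [-88.  96.]
90 1859 x [-36.  34.] y [-82.  88.]
105 630 x [-36.  36.] y [-84.  88.]
120 244 x [-11.  12.] y [-64.  66.]
135 524 x [-11.  11.] y [-63.  66.]
150 506 x [-11.  12.] y [-61.  64.]
165 231 x [-10.  10.] y [-58.  62.]
```

The housing's front handle (x ≈ 622, z 180–230) would foul the gripper body (±93 mm) with the jaws closing along x. So I'll set the cover flat on the bench and regrip the rib by its ends. First I need free bench space.

```bash
python3 - <<'E'
from h import *
c=dict(np.load("top.npz"));P=cloud(c)*1000;P=P[c["depth"]>0]
def show(ys,xs):
    print("y:",list(ys))
    for x in xs:
        r=[]
        for y in ys:
            s=P[(abs(P[:,0]-x)<7.5)&(abs(P[:,1]-y)<7.5)]; r.append(f"{np.percentile(s[:,2],90):5.0f}" if len(s) else "  .")
        print(x,*r)
show(range(-450,-620,-15),range(640,340,-15))
show(range(160,-10,-15),range(640,340,-15))
E
```

```text
y: [-450, -465, -480, -495, -510, -525, -540, -555, -570, -585, -600, -615]
640   228   228   227   228   229   229   228   229   225    46   -13   -13
625    73    82    80    79    78    85   141   190   197     2   -13   -12
610     3     2     2    66    72     3     1     3     2     1    -4   -13
595   .     2     1     2     2     3     2     3     1     2    -6   -13
580   .     1     2     2     2     1     2     1     2     0    -4   -12
565    67     1     2     2     1    -1     3     2     2     1    -5   -12
550    67     0     0     1     1     2     2     0     2     1    -8   -13
535    65     0     2     1     1     2     1     1     0     1    -5   -12
520    67     2     1     1     1     2     0     1     2     2    -9   -13
505    67   .     1     1     2     1     1     1     1     0    -6   -12
490    67     1     0     0     1     1     1     1     1     1   -13   -13
475    18     1     0     1     1     2     1     1     1     0    -5   -12
460     1     2     1     2     1     0     2     2     1    -1   -13   -14
445     1     1     1     1     1     1   
[... 1354 characters left out ...]
  69    68    61
475     0    -0     1     1     2     1     1     1     1    68    68    60
460     1     1     1    -0     1     1     1     1     2    68    69    58
445     1     1     1     1     0     0     1     0     1    68    67    55
430     0     0     1     0     0    -0     1     0     1    62    54    47
415     1     0     1     2     1     1     1     1     2     1     1    -0
400     2     2    -0     0     0     1     1     0     2    -0     1     1
385     0     0    -0     0    -0    -0    -1    -1    -0    -0    -0    -1
370  -861  -852  -855  -865  -856  -856  -854  -857  -854  -860  -857  -858
355  -856  -855  -857  -857  -856  -861  -858  -857  -856  -852  -861  -855
```

>>> arm_command(
  xyz=[
    [-1, -10, 0],
    [-2, -20, 0],
    [-3, -30, 0],
    [-3, -30, 0],
    [-3, -30, 0],
    [-3, -30, 0],
    [-3, -30, 0],
    [-3, -30, 0],
    [-3, -30, 0],
    [-3, -30, 0],
    [-3, -30, 0],
    [-3, -30, 0],
    [-3, -30, 0],
    [-3, -30, 0],
    [-3, -30, 0],
    [0, -30, 0],
    [0, -30, 0],
    [0, -25, 0],
    [0, -15, 0],
    [0, 0, 0],
  ],
  spin=[0, 0.5, 0.5, 0.6, 0.6, 0.6, 0.6, 0.6, 0.6, 0.6, 0.6, 0.6, 0.6, 0.6, 0.6, 0.6, 0.6, 0.4, 0, 0],
)

```text
time: 9.2
tool_pos: [0.4659, -0.5575, 0.3582]
tool_rot: [-3.141, 0.001, -0.002]
contact_force: [-1.1, 1.3, -1.5]
opening: 0.0135
grip_force: 43.7
```

```bash
python3 - <<'E'
from cell import *
from h import *
for n in("top","scene"):
    c=read_camera(n);o=observe();P=cloud(c)*1000;P=P[c["depth"]>0]
    t=o["tool_pos"]*1000
    q=P[(abs(P[:,0]-t[0])<95)&(abs(P[:,1]-t[1])<45)&(P[:,2]>120)&(P[:,2]<200)]
    q=q[(abs(q[:,0]-t[0])>37)]
    A=np.c_[q[:,:2]-t[:2],np.ones(len(q))];s=np.linalg.lstsq(A,q[:,2],rcond=None)[0]
    print(n,len(q),t,"plane",s,"zres",np.std(q[:,2]-A@s),"below TCP",t[2]-s[2],"x",np.percentile(q[:,0],[1,99])-t[0],"y",np.percentile(q[:,1],[1,99])-t[1],cv2.minAreaRect(np.float32(q[:,:2]-t[:2])))
print(o["tool_rot"],o["qpos"])
E
```

```text
top 208 [ 466.3813767  -556.20070879  358.39387994] plane [-2.00501240e-02  2.37965980e-01  1.51641071e+02] zres 1.9117861812523145 below TCP 206.7528091256551 x [42.72317194 72.12901747] y [-28.47410897  40.80004648] ((57.647666931152344, 6.50160026550293), (73.16578674316406, 30.330774307250977), 88.87794494628906)
scene 1499 [ 466.80883809 -555.28673979  358.77703249] plane [9.87195610e-05 2.51693981e-01 1.49998235e+02] zres 1.7122315876774483 below TCP 208.77879797933392 x [-75.6744811   74.17037309] y [-27.1592075   39.38538474] ((-0.1040191650390625, 7.000518798828125), (152.85342407226562, 70.99698638916016), 0.09794137626886368)
[-3.14018135e+00  8.16743305e-04  5.37672874e-06] [-9.77281887e-01  7.63166354e-01  9.22891969e-01  1.12969071e-04
  1.45716106e+00  5.93496739e-01]
```

The cover is still tilted 14 deg in the jaws, so the bench placing will also level it. First shift it +30 mm in y, then lower.

>>> arm_command(
  xyz=[
    [0, 10, -10],
    [0, 15, -20],
    [0, 5, -25],
    [0, 0, -25],
    [0, 0, -20],
    [0, 0, -15],
    [0, 0, -8],
    [0, 0, -5],
    [0, 0, -3],
    [0, 0, 0],
  ],
  spin=[0, 0, 0, 0, 0, 0, 0, 0, 0, 0],
)

```text
time: 10.3
tool_pos: [0.4674, -0.5252, 0.2291]
tool_rot: [3.141, -0.0, 0.001]
contact_force: [-0.7, -0.0, -1.1]
opening: 0.0131
grip_force: 43.7
```

>>> arm_command(
  xyz=[
    [0, 0, 0],
    [0, 0, -1],
    [0, 0, -1],
    [0, 0, -1],
    [0, 0, -1],
    [0, 0, -1],
    [0, 0, -1],
    [0, 0, 0],
  ],
  spin=[0, 0, 0, 0, 0, 0, 0, 0],
  squeeze=4,
)

```text
time: 11.1
tool_pos: [0.4673, -0.525, 0.2225]
tool_rot: [-3.141, 0.0, 0.001]
contact_force: [-0.1, 0.8, -1.5]
opening: 0.0147
grip_force: 3.9
```

>>> arm_command(
  xyz=[
    [0, 0, -1],
    [0, 0, -1],
    [0, 0, -1],
    [0, 0, -1],
    [0, 0, -1],
    [0, 0, -1],
    [0, 0, -1],
    [0, 0, -1],
    [0, 0, 0],
  ],
  spin=[0, 0, 0, 0, 0, 0, 0, 0, 0],
)

```text
time: 12.0
tool_pos: [0.4674, -0.525, 0.2147]
tool_rot: [3.141, -0.0, 0.001]
contact_force: [0.0, 1.4, -0.4]
opening: 0.014
grip_force: 3.9
```

>>> arm_command(
  xyz=[
    [0, 0, -1],
    [0, 0, -1],
    [0, 0, -1],
    [0, 0, 0],
  ],
  spin=[0, 0, 0, 0],
)

```text
time: 12.4
tool_pos: [0.4673, -0.5251, 0.2115]
tool_rot: [-3.142, 0.0, 0.001]
contact_force: [-0.3, 0.7, -0.0]
opening: 0.0141
grip_force: 4.0
```

>>> arm_command(
  xyz=[
    [0, 0, 0],
    [0, 0, 0],
    [0, 0, 0],
    [0, 0, 0],
    [0, 0, 0],
    [0, 0, 10],
    [0, 0, 20],
    [0, 0, 30],
    [0, 0, 30],
    [0, 0, 20],
    [0, 0, 0],
  ],
  spin=[0, 0, 0, 0, 0, 0, 0, 0, 0, 0, 0],
  jaw=0,
)

```text
time: 13.5
tool_pos: [0.4677, -0.5255, 0.3267]
tool_rot: [3.135, -0.005, 0.001]
contact_force: [-0.7, -0.6, 0.1]
opening: 0.0458
grip_force: 0.0
```

```bash
python3 - <<'E'
from cell import *
from h import *
for n in("top","scene"):
    c=read_camera(n);o=observe();np.savez(n+"2.npz",**c);P=cloud(c)*1000;P=P[c["depth"]>0]
    t=o["tool_pos"]*1000
    q=P[(abs(P[:,0]-467)<100)&(abs(P[:,1]+525)<60)]
    a=q[(q[:,2]>3.5)&(q[:,2]<10)]
    print(n,len(a),t,a.mean(0),cv2.minAreaRect(np.float32(a[:,:2])))
    b=q[(q[:,2]>30)&(q[:,2]<50)];
    if len(b)>4: print("rib",len(b),np.median(b,0),cv2.minAreaRect(np.float32(b[:,:2])))
c=dict(np.load("scene2.npz"));p=proj(c,[[.467,-.525,.03]])[0].astype(int);print(p)
y0=max(0,p[1]-90);x0=max(0,p[0]-120)
cv2.imwrite("pics/b.png",cv2.resize(c["img"][y0:y0+180,x0:x0+240,::-1],None,fx=3,fy=3,interpolation=cv2.INTER_CUBIC))
E
```

```text
top 142 [ 467.42061013 -525.2048821   324.15244187] [ 493.28121358 -500.9542061     5.56839733] ((482.9823913574219, -514.4169921875), (69.56151580810547, 170.66973876953125), 81.18658447265625)
scene 1887 [ 467.24577678 -524.9451686   322.15811763] [ 458.08007607 -531.43675523    5.43565382] ((467.53369140625, -524.6578979492188), (72.67410278320312, 152.02195739746094), 89.80448150634766)
rib 341 [ 464.38881942 -528.51230562   38.18244239] ((467.5959167480469, -525.171630859375), (63.39875030517578, 16.846750259399414), 0.8493560552597046)
[316 321]
```

View pics/b.png

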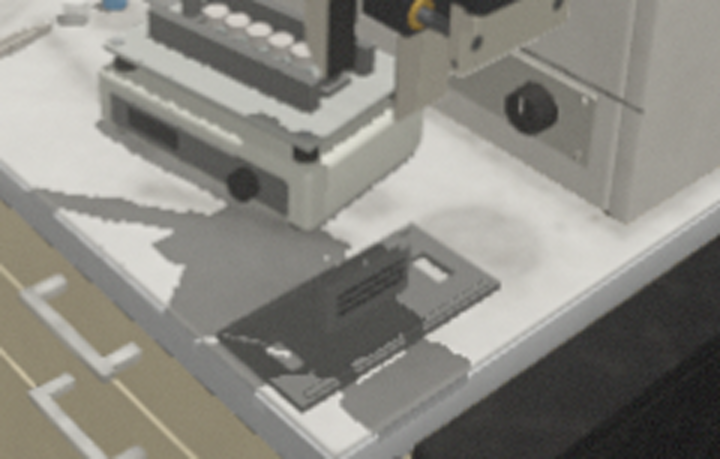

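The cover lies flat on the bench, centred at (467.5, -525) with yaw near 0 (crop (360,310)). I'll turn 90 deg, open and grip the rib ends with the tips 24 mm above the underside so they clear the hook heads.

>>> arm_command(
  xyz=[
    [0, 0, 0],
    [0, 0, 0],
    [0, 0, 0],
    [0, 0, 0],
    [0, 0, 0],
    [0, 0, 0],
    [0, 0, 0],
    [0, 0, 0],
    [0, 0, 0],
    [0, 0, 0],
    [0, 0, 0],
    [0, 0, 0],
    [0, 0, 0],
  ],
  spin=[5, 7.5, 7.5, 7.5, 7.5, 7.5, 7.5, 7.5, 7.5, 7.5, 7.5, 5, 5],
  jaw=1,
)

```text
time: 14.9
tool_pos: [0.4671, -0.5248, 0.3196]
tool_rot: [-3.14, -0.003, 1.575]
contact_force: [-0.4, -0.1, -1.5]
opening: 0.0918
grip_force: 0.0
```

>>> arm_command(
  xyz=[
    [0, 0, -10],
    [0, 0, -20],
    [0, 0, -25],
    [0, 0, -25],
    [0, 0, -20],
    [0, 0, -12],
    [0, 0, -7],
    [0, 0, 0],
    [0, 0, 0],
  ],
  spin=[0, 0, 0, 0, 0, 0, 0, 0, 0],
)

```text
time: 15.8
tool_pos: [0.4675, -0.5253, 0.2034]
tool_rot: [3.141, 0.001, 1.571]
contact_force: [-0.5, -0.0, -0.4]
opening: 0.0915
grip_force: 0.0
```

>>> arm_command(
  xyz=[
    [0, 0, -1.5],
    [0, 0, 0],
    [0, 0, 0],
    [0, 0, 0],
    [0, 0, 0],
    [0, 0, 0],
    [0, 0, 0],
  ],
  spin=[0, 0, 0, 0, 0, 0, 0],
  jaw=-1,
  squeeze=8,
)

```text
time: 16.5
tool_pos: [0.4674, -0.5251, 0.2015]
tool_rot: [3.141, 0.0, 1.571]
contact_force: [-0.3, -0.2, 2.5]
opening: 0.0618
grip_force: 8.0
```

>>> arm_command(
  xyz=[
    [0, 0, 0],
    [0, 0, 0],
    [0, 0, 0],
    [0, 0, 0],
  ],
  spin=[0, 0, 0, 0],
  squeeze=55,
)

```text
time: 16.9
tool_pos: [0.4674, -0.5251, 0.2015]
tool_rot: [3.141, 0.0, 1.572]
contact_force: [-0.6, 1.2, 3.9]
opening: 0.0617
grip_force: 55.0
```

>>> arm_command(
  xyz=[
    [0, 0, 3],
    [0, 0, 5],
    [0, 0, 10],
    [0, 0, 15],
    [0, 0, 20],
    [0, 0, 25],
    [0, 0, 25],
    [0, 0, 20],
    [0, 0, 15],
    [0, 0, 10],
    [0, 0, 0],
    [0, 0, 0],
  ],
  spin=[0, 0, 0, 0, 0, 0, 0, 0, 0, 0, 0, 0],
)

```text
time: 18.1
tool_pos: [0.4672, -0.5249, 0.349]
tool_rot: [-3.141, -0.0, 1.571]
contact_force: [-0.7, -0.4, -2.0]
opening: 0.0615
grip_force: 55.0
```

>>> arm_command(
  xyz=[
    [3, 6, 0],
    [5, 12, 0],
    [5, 13, 0],
    [5, 13, 0],
    [5, 13, 0],
    [5, 13, 0],
    [5, 13, 0],
    [5, 13, 0],
    [5, 13, 0],
    [5, 13, 0],
    [5, 13, 0],
    [5, 13, 0],
    [3, 13, 0],
    [2, 10.5, 0],
    [0, 0, 0],
    [0, 0, 0],
  ],
  spin=[-5, -6, -6, -6, -6, -6, -6, -6, -6, -6, -6, -6, -6, -3.9, 0, 0],
)

```text
time: 19.7
tool_pos: [0.5302, -0.3537, 0.3485]
tool_rot: [-3.141, 0.001, 0.162]
contact_force: [-0.7, -0.2, -1.8]
opening: 0.0615
grip_force: 55.0
```

```bash
cat > chk.py <<'E'
from cell import *
from h import *
np.set_printoptions(precision=2,suppress=True)
o=observe();t=o["tool_pos"]*1000;print(t,o["tool_rot"],o["qpos"])
for n in("scene","top"):
    c=read_camera(n);np.savez(n+"3.npz",**c);P=cloud(c)*1000;P=P[c["depth"]>0]
    a=np.radians(9.1);d=P-[530.5,-363.5,0];x=d@[np.cos(a),np.sin(a),0];y=d@[-np.sin(a),np.cos(a),0];z=P[:,2]
    zu=t[2]-201.5
    m=(abs(x)<45)&(abs(y)<85)&(abs(z-zu-5)<9)
    A=np.c_[x[m],y[m],np.ones(m.sum())];s=np.linalg.lstsq(A,z[m],rcond=None)[0]
    print(n,m.sum(),"plane",s,"rect",cv2.minAreaRect(np.float32(np.c_[x[m],y[m]])))
    for nm,z0,z1 in(("plat",60,71),("rail",81,93),("hook",99,113)):
        k=(abs(x)<70)&(abs(y)<95)&(z>z0)&(z<z1)
        if k.sum()>8: print("  ",nm,k.sum(),cv2.minAreaRect(np.float32(np.c_[x[k],y[k]])))
E
python3 chk.py; python3 - <<'E'
from h import *
c=dict(np.load("scene3.npz"))
cv2.imwrite("pics/s4.png",cv2.resize(c["img"][170:320,200:360,::-1],None,fx=4,fy=4,interpolation=cv2.INTER_CUBIC))
# same analysis on start pictures for the shaker alone
for n in("scene","top"):
    c=dict(np.load(f"{n}.npz"));P=cloud(c)*1000;P=P[c["depth"]>0]
    a=np.radians(9.1);d=P-[530.5,-363.5,0];x=d@[np.cos(a),np.sin(a),0];y=d@[-np.sin(a),np.cos(a),0];z=P[:,2]
    for nm,z0,z1 in(("plat",60,71),("rail",81,93),("hook",99,113)):
        k=(abs(x)<70)&(abs(y)<95)&(z>z0)&(z<z1); print(n,nm,k.sum(),cv2.minAreaRect(np.float32(np.c_[x[k],y[k]])))
E
```

```text
[ 530.25 -353.65  348.49] [-3.14  0.    0.16] [-0.71  0.59  1.27 -0.    1.28  0.7 ]
scene 1322 plane [  0.01   0.01 151.75] rect ((-2.3337669372558594, 9.43963623046875), (72.83243560791016, 152.1057891845703), 3.159996747970581)
   plat 1477 ((-2.3446006774902344, 0.32682037353515625), (113.79740142822266, 173.71542358398438), 1.3335328102111816)
   rail 904 ((-0.5717697143554688, 0.8412704467773438), (139.3372039794922, 67.04190826416016), 89.49860382080078)
   hook 96 ((0.3651084899902344, 0.6471138000488281), (128.96026611328125, 18.420557022094727), 89.85160827636719)
top 166 plane [ -0.05   0.01 150.33] rect ((-28.026348114013672, -17.697307586669922), (14.593419075012207, 95.06010437011719), 0.40372687578201294)
   plat 313 ((-14.440006256103516, 7.0966796875), (199.17584228515625, 54.89602279663086), 61.896121978759766)
   rail 29 ((-32.17890548706055, -26.381797790527344), (77.05801391601562, 4.520442485809326), 88.06118774414062)
scene plat 1485 ((-0.8469886779785156, 0.35259246826171875), (113.55440521240234, 172.79550170898438), 0.1628110110759735)
scene rail 897 ((-0.0484619140625, 0.6533355712890625), (67.09294128417969, 137.88157653808594), 0.2644498646259308)
scene hook 95 ((0.7060108184814453, 0.4443511962890625), (129.86593627929688, 19.83803367614746), 89.36569213867188)
top plat 1794 ((-0.07025909423828125, -0.2646331787109375), (114.2616958618164, 171.07350158691406), 0.02128118835389614)
top rail 507 ((-0.24563217163085938, -0.06496429443359375), (135.24566650390625, 66.4479751586914), 89.94715118408203)
top hook 37 ((1.290635108947754, 0.19414138793945312), (125.9561996459961, 18.018264770507812), 88.62394714355469)
```

View pics/s4.png

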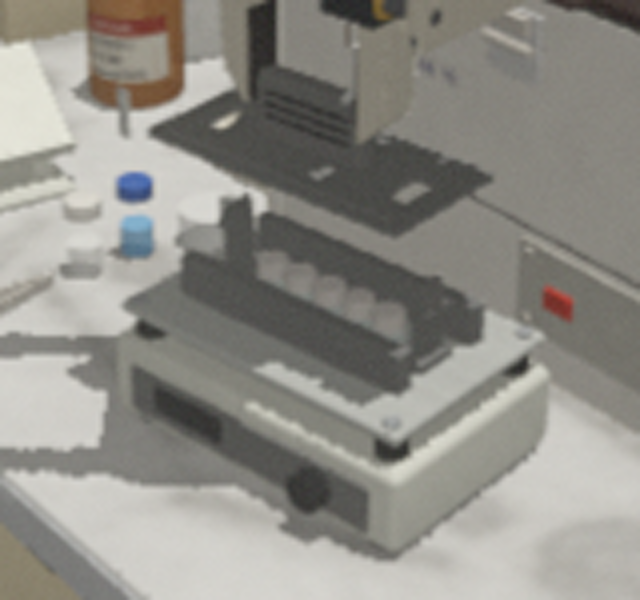

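The cover is level in the picture, above and left of the hooks (row +y by about 10 mm). I'll do a finer relative measurement with edge fits.

```bash
cat > edge.py <<'E'
from h import *
import sys
np.set_printoptions(precision=2,suppress=True)
def loc(n):
    c=dict(np.load(n));P=cloud(c)*1000;P=P[c["depth"]>0]
    a=np.radians(9.1);d=P-[530.5,-363.5,0];return d@[np.cos(a),np.sin(a),0],d@[-np.sin(a),np.cos(a),0],P[:,2]
def ed(u,v,lo,hi,w=8):
    r=[]
    for b in np.arange(lo,hi,w):
        s=u[(v>=b)&(v<b+w)]
        if len(s)>6: r.append((b+w/2,*np.percentile(s,[2,98])))
    r=np.array(r);o=[]
    for k in(1,2):
        y=r[:,k];p=np.polyfit(r[:,0],y,1)
        for _ in range(3):
            e=abs(y-np.polyval(p,r[:,0]));g=e<=max(1,1.5*np.median(e));p=np.polyfit(r[g,0],y[g],1)
        o.append((p[1],np.degrees(np.arctan(p[0]))))
    return np.array(o)
def rep(n,z0,z1,xm,ym,l):
    x,y,z=loc(n);m=(abs(x)<xm)&(abs(y)<ym)&(z>z0)&(z<z1);x,y=x[m],y[m]
    a=ed(x,y,-60,60);b=ed(y,x,-30,30,6)
    print(n,l,"x edges",a[:,0],"mid",a[:,0].mean(),"ang",-a[:,1],"| y edges",b[:,0],"mid",b[:,0].mean(),"ang",b[:,1])
if __name__=="__main__":
    rep("scene.npz",83,93,45,80,"rail");rep("top.npz",83,93,45,80,"rail");rep("scene3.npz",83,93,45,80,"rail")
    rep("scene.npz",60,71,70,100,"plat");rep("top.npz",60,71,70,100,"plat")
    rep("scene3.npz",147,157,50,95,"cover")
    for n in("scene.npz","top.npz"):
        x,y,z=loc(n)
        for s in(1,-1):
            m=(abs(x)<15)&(abs(y*s-60)<10)&(z>98)&(z<115);print(n,"hook",s,m.sum(),"x",np.percentile(x[m],[5,50,95]),"y",np.percentile(y[m],[5,50,95]),"z",np.percentile(z[m],[95]))
        m=(abs(x)<15)&(abs(y)<50)&(z>70)&(z<100);print("vials x",np.percentile(x[m],[5,50,95]),"z",np.percentile(z[m],[50,95]))
E
python3 edge.py
```

```text
scene.npz rail x edges [-32.    30.41] mid -0.7935742767606087 ang [-0.46 -0.62] | y edges [-62.58  57.95] mid -2.3133820343832205 ang [  0.29 -11.75]
top.npz rail x edges [-31.35  31.87] mid 0.2608363278894803 ang [-1.45 -0.17] | y edges [-54.56  63.58] mid 4.508941266818464 ang [-21.43  -2.1 ]
scene3.npz rail x edges [-31.84  30.43] mid -0.707113667162103 ang [-0.94 -0.45] | y edges [-62.85  61.31] mid -0.7744072530748554 ang [0.19 3.7 ]
scene.npz plat x edges [-55.4   -9.03] mid -32.21703527368915 ang [-0.5  31.79] | y edges [-85.14  79.58] mid -2.778508394150741 ang [  0.05 -11.21]
top.npz plat x edges [-55.4   54.65] mid -0.372172225325091 ang [0.26 0.42] | y edges [-82.42  83.24] mid 0.41263281111446304 ang [1.64 2.54]
scene3.npz cover x edges [-34.03  15.96] mid -9.03419257380136 ang [ 0.04 23.43] | y edges [-64.41  81.81] mid 8.70031649487077 ang [-1.65  4.24]
scene.npz hook 1 47 x [-8.13 -1.94  7.5 ] y [55.87 58.01 61.7 ] z [108.98]
scene.npz hook -1 56 x [-7.49 -1.27  7.  ] y [-63.05 -59.57 -56.44] z [108.57]
vials x [-7.84 -2.64  5.04] z [82.01 85.37]
top.npz hook 1 20 x [-5.77  1.2   7.11] y [56.7  59.83 63.14] z [110.45]
top.npz hook -1 19 x [-7.    0.93  7.57] y [-61.83 -57.85 -55.89] z [110.78]
vials x [-5.72  0.27  6.95] z [83.63 86.61]
```

>>> arm_command(
  xyz=[
    [0, -3, 0],
    [0.4, -4, 0],
    [0, -2.8, 0],
    [0, 0, -6],
    [0, 0, -8],
    [0, 0, -8],
    [0, 0, -5],
    [0, 0, 0],
    [0, 0, 0],
  ],
  spin=[-0.2, -0.2, 0, 0, 0, 0, 0, 0, 0],
)

```text
time: 20.7
tool_pos: [0.5308, -0.3633, 0.3221]
tool_rot: [-3.142, 0.0, 0.153]
contact_force: [0.0, 0.4, -1.2]
opening: 0.0607
grip_force: 55.0
```

```bash
python3 chk.py; python3 - <<'E'
from h import *
c=dict(np.load("scene3.npz"))
cv2.imwrite("pics/s5.png",cv2.resize(c["img"][180:290,220:360,::-1],None,fx=5,fy=5,interpolation=cv2.INTER_CUBIC))
E
```

```text
[ 530.81 -363.31  322.14] [-3.14  0.    0.15] [-0.72  0.63  1.29 -0.    1.23  0.7 ]
scene 1345 plane [  0.01   0.01 125.45] rect ((0.3084907531738281, -0.08467864990234375), (152.92733764648438, 72.87155151367188), 89.52311706542969)
   plat 1481 ((-1.9777412414550781, 0.06804656982421875), (114.53645324707031, 173.13600158691406), 1.4030201435089111)
   rail 669 ((-1.0721015930175781, -0.6184310913085938), (65.65306854248047, 134.6414031982422), 0.5221953392028809)
   hook 30 ((-8.200841903686523, -1.6118278503417969), (17.428852081298828, 124.29993438720703), 7.799201965332031)
top 137 plane [ -0.05   0.01 124.4 ] rect ((-30.461685180664062, -32.22819900512695), (83.847900390625, 13.860658645629883), 86.52957153320312)
   plat 311 ((-10.689226150512695, 5.324928283691406), (200.0575714111328, 49.969486236572266), 59.32481002807617)
```

View pics/s5.png

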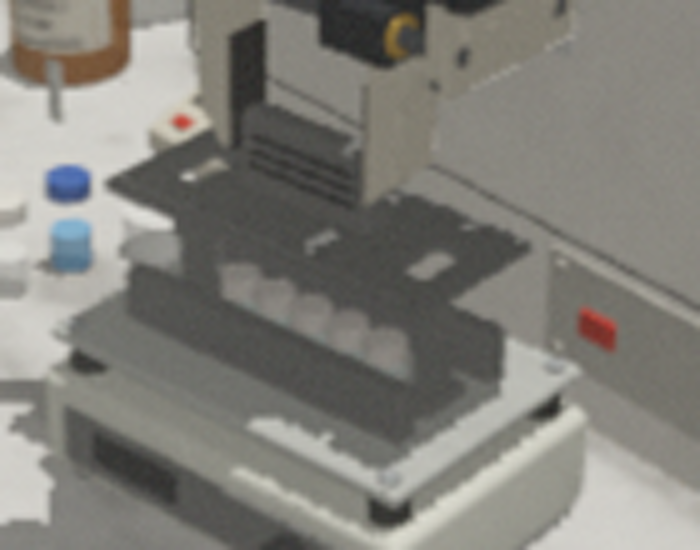

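The cover sits centred over the hooks within about 1 mm. Now lower it in small steps, watching the force.

>>> arm_command(
  xyz=[
    [0, 0, -2],
    [0, 0, -2],
    [0, 0, -2],
    [0, 0, -2],
    [0, 0, -2],
    [0, 0, -2],
    [0, 0, -1],
    [0, 0, -1],
    [0, 0, 0],
  ],
  spin=[0, 0, 0, 0, 0, 0, 0, 0, 0],
  squeeze=60,
)

```text
time: 21.7
tool_pos: [0.5307, -0.3633, 0.3081]
tool_rot: [-3.142, 0.0, 0.153]
contact_force: [-0.6, 0.6, -1.7]
opening: 0.0614
grip_force: 60.0
```

>>> arm_command(
  xyz=[
    [0, 0, -1],
    [0, 0, -1],
    [0, 0, -1],
    [0, 0, -1],
    [0, 0, -1],
    [0, 0, 0],
  ],
  spin=[0, 0, 0, 0, 0, 0],
)

```text
time: 22.3
tool_pos: [0.5308, -0.3634, 0.3033]
tool_rot: [3.141, -0.0, 0.153]
contact_force: [0.2, 1.0, 0.5]
opening: 0.0613
grip_force: 60.0
```

>>> arm_command(
  xyz=[
    [0, 0, -1],
    [0, 0, -1],
    [0, 0, -1],
    [0, 0, -1],
    [0, 0, 0],
  ],
  spin=[0, 0, 0, 0, 0],
)

```text
time: 22.8
tool_pos: [0.5308, -0.3634, 0.2995]
tool_rot: [3.141, -0.001, 0.153]
contact_force: [0.1, 0.7, 4.9]
opening: 0.0614
grip_force: 60.0
```

>>> arm_command(
  xyz=[
    [0, 0, -1],
    [0, 0, -1],
    [0, 0, -1],
    [0, 0, 0],
  ],
  spin=[0, 0, 0, 0],
)

```text
time: 23.2
tool_pos: [0.5309, -0.3635, 0.2969]
tool_rot: [3.14, -0.001, 0.153]
contact_force: [-0.9, 1.4, 6.4]
opening: 0.0612
grip_force: 60.0
```

>>> arm_command(
  xyz=[
    [0, 0, -1],
    [0, 0, -1],
    [0, 0, -1],
    [0, 0, 0],
  ],
  spin=[0, 0, 0, 0],
)

```text
time: 23.6
tool_pos: [0.5309, -0.3636, 0.2945]
tool_rot: [3.14, -0.001, 0.153]
contact_force: [-1.6, 0.1, 10.9]
opening: 0.0612
grip_force: 60.0
```

>>> arm_command(
  xyz=[
    [0, 0, -1],
    [0, 0, -1],
    [0, 0, 0],
  ],
  spin=[0, 0, 0],
)

```text
time: 23.9
tool_pos: [0.5309, -0.3636, 0.2931]
tool_rot: [3.139, -0.002, 0.152]
contact_force: [-1.3, 1.5, 13.4]
opening: 0.0611
grip_force: 60.0
```

>>> arm_command(
  xyz=[
    [0, 0, -1],
    [0, 0, -1],
    [0, 0, 0],
  ],
  spin=[0, 0, 0],
)

```text
time: 24.2
tool_pos: [0.531, -0.3636, 0.2917]
tool_rot: [3.139, -0.002, 0.153]
contact_force: [-2.0, 1.8, 15.4]
opening: 0.0614
grip_force: 60.0
```

>>> arm_command(
  xyz=[
    [0, 0, -1],
    [0, 0, -1],
    [0, 0, 0],
  ],
  spin=[0, 0, 0],
)

```text
time: 24.5
tool_pos: [0.5308, -0.3635, 0.2881]
tool_rot: [3.14, -0.001, 0.152]
contact_force: [1.6, -1.3, 3.2]
opening: 0.0612
grip_force: 60.0
```

Click: the force fell from about 15 to 3 N, with the underside at seat height. A slight extra press, then tug up.

>>> arm_command(
  xyz=[
    [0, 0, -1],
    [0, 0, -1],
    [0, 0, 0],
    [0, 0, 0],
  ],
  spin=[0, 0, 0, 0],
)

```text
time: 24.9
tool_pos: [0.5309, -0.3636, 0.2859]
tool_rot: [3.14, -0.001, 0.152]
contact_force: [0.0, -0.7, 7.8]
opening: 0.0612
grip_force: 60.0
```

>>> arm_command(
  xyz=[
    [0, 0, 1],
    [0, 0, 1],
    [0, 0, 1],
    [0, 0, 1],
    [0, 0, 0.5],
    [0, 0, 0],
    [0, 0, 0],
  ],
  spin=[0, 0, 0, 0, 0, 0, 0],
)

```text
time: 25.6
tool_pos: [0.5305, -0.3633, 0.2892]
tool_rot: [-3.141, 0.001, 0.153]
contact_force: [0.7, -1.1, -0.6]
opening: 0.0615
grip_force: 60.0
```

>>> arm_command(
  xyz=[
    [0, 0, 1],
    [0, 0, 1],
    [0, 0, 1],
    [0, 0, 1],
    [0, 0, 0.5],
    [0, 0, 0],
  ],
  spin=[0, 0, 0, 0, 0, 0],
)

```text
time: 26.2
tool_pos: [0.5306, -0.3632, 0.2936]
tool_rot: [-3.141, 0.001, 0.153]
contact_force: [-0.7, 0.0, -7.1]
opening: 0.0615
grip_force: 60.0
```

>>> arm_command(
  xyz=[
    [0, 0, 0.5],
    [0, 0, 0.5],
    [0, 0, 0.5],
    [0, 0, 0],
    [0, 0, 0],
  ],
  spin=[0, 0, 0, 0, 0],
)

```text
time: 26.7
tool_pos: [0.5306, -0.3632, 0.2953]
tool_rot: [-3.141, 0.001, 0.153]
contact_force: [-0.8, 0.4, -11.4]
opening: 0.0607
grip_force: 60.0
```

>>> arm_command(
  xyz=[
    [0, 0, 0.5],
    [0, 0, 0.7],
    [0, 0, 0],
    [0, 0, 0],
    [0, 0, 0],
  ],
  spin=[0, 0, 0, 0, 0],
)

```text
time: 27.2
tool_pos: [0.5306, -0.3632, 0.2966]
tool_rot: [-3.141, 0.001, 0.153]
contact_force: [-1.9, 1.4, -14.4]
opening: 0.0613
grip_force: 60.0
```

```bash
python3 - <<'E'
from cell import *
import numpy as np
print(observe()["contact_force"],observe()["tool_pos"])
from h import *
c=read_camera("scene");np.savez("scene4.npz",**c)
import edge
for n in("scene3.npz","scene4.npz"):
    x,y,z=edge.loc(n);
    m=(x<-40)&(x>-52)&(abs(y)<75)&(z>55)&(z<85);print(n,"platform z",np.median(z[m]),m.sum())
print(observe()["contact_force"])
E
```

```text
[ -1.93673554   1.44688524 -14.43609735] [ 0.53059683 -0.36322514  0.2965533 ]
scene3.npz platform z 65.3250822737603 298
scene4.npz platform z 70.53450421634611 307
[ -0.19   0.84 -15.23]
```

The platform rose 5.2 mm with the cover latched. I'll settle it back.

>>> arm_command(
  xyz=[
    [0, 0, -1],
    [0, 0, -1],
    [0, 0, -1],
    [0, 0, -1],
    [0, 0, -1],
    [0, 0, -1],
    [0, 0, -0.7],
    [0, 0, 0],
    [0, 0, 0],
    [0, 0, 0],
  ],
  spin=[0, 0, 0, 0, 0, 0, 0, 0, 0, 0],
)

```text
time: 28.25
tool_pos: [0.531, -0.3635, 0.2909]
tool_rot: [3.14, -0.001, 0.153]
contact_force: [0.1, 1.5, -1.3]
opening: 0.0612
grip_force: 60.0
```

>>> arm_command(
  xyz=[
    [0, 0, -0.8],
    [0, 0, -0.7],
    [0, 0, 0],
    [0, 0, 0],
  ],
  spin=[0, 0, 0, 0],
)

```text
time: 28.65
tool_pos: [0.5309, -0.3636, 0.289]
tool_rot: [3.141, -0.001, 0.152]
contact_force: [1.1, -0.5, 0.6]
opening: 0.0614
grip_force: 60.0
```

>>> arm_command(
  xyz=[
    [0, 0, 0],
    [0, 0, 0],
    [0, 0, 0],
  ],
  spin=[0, 0, 0],
  squeeze=5,
)

```text
time: 28.95
tool_pos: [0.5308, -0.3636, 0.2889]
tool_rot: [3.141, -0.0, 0.153]
contact_force: [1.0, -1.0, 0.7]
opening: 0.062
grip_force: 5.0
```

>>> arm_command(
  xyz=[
    [0, 0, 0],
    [0, 0, 0],
    [0, 0, 0],
    [0, 0, 0],
  ],
  spin=[0, 0, 0, 0],
  jaw=0.6,
)

```text
time: 29.35
tool_pos: [0.5307, -0.3633, 0.2887]
tool_rot: [-3.141, 0.0, 0.153]
contact_force: [0.6, -0.4, -0.8]
opening: 0.0732
grip_force: 0.0
```

>>> arm_command(
  xyz=[
    [0, 0, 2],
    [0, 0, 4],
    [0, 0, 8],
    [0, 0, 15],
    [0, 0, 20],
    [0, 0, 20],
    [0, 0, 20],
    [-10, 0, 20],
    [-20, 0, 10],
    [-20, 0, 0],
    [-20, 0, 0],
    [0, 0, 0],
    [0, 0, 0],
  ],
  spin=[0, 0, 0, 0, 0, 0, 0, 0, 0, 0, 0, 0, 0],
)

```text
time: 30.65
tool_pos: [0.4608, -0.3635, 0.4086]
tool_rot: [3.14, -0.001, 0.152]
contact_force: [1.0, -0.3, 0.5]
opening: 0.0732
grip_force: 0.0
```

```bash
python3 - <<'E'
from cell import *
from h import *
import edge
c=read_camera("scene");np.savez("scene5.npz",**c)
x,y,z=edge.loc("scene5.npz");m=(abs(x)<50)&(abs(y)<90)&(z>88)&(z<98)&(abs(x)>12)
s=np.linalg.lstsq(np.c_[x[m],y[m],np.ones(m.sum())],z[m],rcond=None)[0];print("cover top plane",s,m.sum(),cv2.minAreaRect(np.float32(np.c_[x[m],y[m]])))
for k in(1,-1):
    h=(abs(x)<9)&(abs(y*k-60)<9)&(z>97)&(z<116);print("hook",k,h.sum(),np.percentile(z[h],95),np.percentile(y[h],[5,50,95]))
cv2.imwrite("pics/s6.png",cv2.resize(c["img"][180:290,220:360,::-1],None,fx=5,fy=5,interpolation=cv2.INTER_CUBIC))
E
```

```text
cover top plane [ 0.01  0.   92.09] 844 ((-1.3369483947753906, -0.3013153076171875), (71.6469955444336, 152.8333740234375), 1.1181563138961792)
hook 1 48 109.07231037396316 [55.67 57.59 61.92]
hook -1 60 108.31591968217863 [-63.2  -60.08 -55.97]
```

View pics/s6.png

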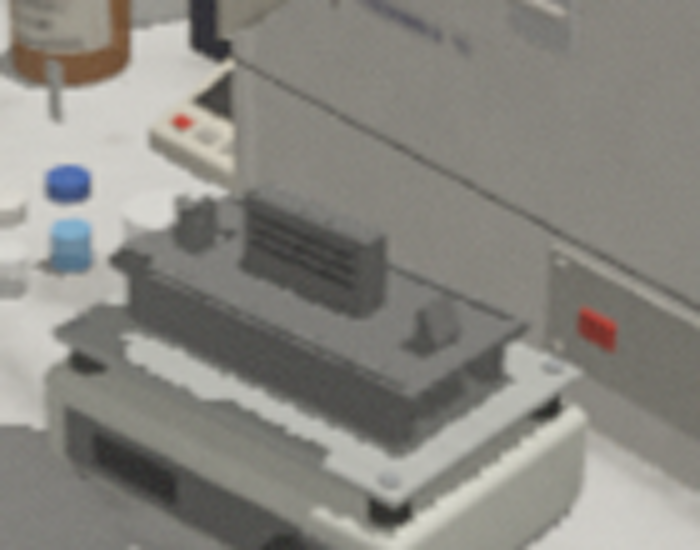

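The cover lies level on the rails at 92 mm, with both hooks upright through its windows at crop (195,222) and (437,322). The robot is clear, so I'll hand in.

```bash
python3 -c "
from cell import *
print(hand_in())"
```

```text
the job is handed in; nothing more can be done
None
```

The cover is latched under both hooks, the upward tug raised the platform 5.2 mm with the cover still held, it settled back and was released, and I handed the job in at about 31 s (the verdict was not shown); on the way I set the cover down once on clear bench to regrip the rib by its ends, because the gripper would have hit the handle of the large box behind the shaker.

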